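Hold a guard frame's upright square

TASK

The upright of this aluminium guard frame is only loosely bolted to the clamped bottom rail and leans in over the inside corner. Take the assembly square by its cross-bar, keep it flat on the board and press it into that corner until its short leg is flush along the rail and its long leg has pushed the upright to a right angle and is flush along it. Finish while still gripping the square and pressing it firmly against both, so that the bolts can be tightened, and leave the hex key, bowl, bracket and bottle where they are.

Things in the scene. Friction and masses are not known exactly. Their poses are not given: they have to be found in the camera images.
- board: plywood assembly board 600 x 470 x 18 mm, fixed on the bench at a varying place and yaw, top 18 mm above the bench. Origin: on its top, at the inside corner where the rail's inner face meets the upright's foot. x runs along the rail, y away from the rail, z up. It covers x -75 to 525, y -100 to 370 mm. Two toggle clamps behind the rail (at x 115 and 290 mm) stand 52 mm above it.
- rail: bottom rail of the frame, slotted aluminium profile 30 x 30 mm, 400 mm long, clamped fixed on the board. Same origin (inside corner, at board top) and axes as the board: it covers x -30 to 370 mm, y -30 to 0 (inner face at y = 0), z 0 to 30 mm.
- upright: slotted aluminium profile 30 x 30 x 340 mm lying on the board; turns flat about its origin, the inside corner; friction holds it, 1 to 2 N at 200 mm out moves it. Its y runs along it away from the rail, inner face at its x = 0, body x -30 to 0, z 0 to 30 (bolts at the foot to 43 mm). At first its free end leans 0.05 to 0.13 rad towards the rail's +x; when square its axes agree with the rail's.
- square: L-shaped cast metal square lying flat, 22 mm thick, 0.55 kg. Legs 26 mm wide, short 160 mm, long 200 mm from the outer corner (heel). Origin: underside, middle of the cross-bar; x along the short leg and y along the long leg, away from the heel. Outer faces: short leg y = -80 mm, long leg x = -80 mm. Home in the corner, its axes agree with the rail's and its origin is at rail x 80, y 80 mm.
- square_bar (a point): top of the square's straight diagonal cross-bar at its middle, straight above the square's origin, 22 mm above the underside: the place to grip. The bar is 14 mm thick, 22 mm high, about 150 mm long, and runs along (-1, 1, 0) of the square from leg to leg; 70 mm is clear between it and the inside of the heel.
- square_heel (a point): the square's outer corner (heel) at its underside, at x = y = -80 mm of the square
- hex_key: bystander: long steel hex key 8 mm thick, 170 mm long, lying flat on the board beyond the rail's free end; origin at the middle of its long arm
- bowl: bystander: steel bowl of slot nuts, 104 mm across, 42 mm high, on the board beyond the rail's free end; origin under its centre
- bracket: bystander: small cast aluminium angle bracket, 28 x 28 x 29 mm, on the board; origin under its centre
- bottle: bystander: white plastic bottle 64 mm across, 160 mm high, standing on the bench to the right of the board; origin under its centre

How it is judged:
By the outcome, as a careful person would: the job done as asked, in the order asked, and still so for the second after the job is handed in, while the arm keeps its last pose, push and grip.
It also fails if it takes over 51 s, if anything falls off the work surface, if the arm or the gripper's body presses on something with over 40 N, if the wrist force passes 120 N, or if a joint passes its speed limit or range.

ROBOT

A 6-joint arm with a two-finger parallel gripper is mounted at the origin on the work surface. World frame = base frame: x ahead of the robot, y to its left, z up, the work surface at z = 0. Lengths are in m, angles in rad, forces in N, time in s.
With the tool pointing down it reaches from about 0.275 to 1 m from the base axis. Payload 8.4 kg.
Tool frame: the origin (TCP) lies at the very end of the fingers, on their centre line; the grasp point (between the pads) lies 19 mm behind it; z points along the fingers, y is the line along which they close (so a half turn about z gives the same grasp; the last joint's range is limited). The gripper opens to 85 mm and grips with 20 to 120 N. Pads are 22 mm wide; open, the fingers measure 114 mm over their backs; the gripper's body (76 mm by 85 mm) begins 54 mm behind the grasp point. The pads swing forward as they close: fully open they stand 13 mm farther back than shut.
Start: joints at [1.239, 0.353, 1.633, -0, 1.155, -0.002], TCP at [0.202, 0.591, 0.211] pointing down, gripper open.
Joint ranges: [-2.63, 2.63], [-0.92, 2.1], [0.06, 2.66], [-1.3, 4.44], [0, 2.69], [-3.02, 3.02]. Speed limits (rad/s): [2.22, 2.22, 2.79, 3.14, 3.14, 3.14].

INTERFACE

Orientations are given as a 3x3 rotation matrix whose columns are the frame's x, y, z axes.
In Python, from rig import telemetry, cams, close_job gives the robot as it stands. The module is installed in compiled form; this text tells all that it offers.
- The arm moves only by the tool arm_command, never from a script. Its arguments are lists of equal length, an entry for each row: "translation": the shift along the tool's x, y, z in mm, a list of three; "dr": the turn, a rotation vector about the tool's x, y, z in rad, a list of three; "gripper": the closure in counts, from 0 (fully open) to 255 (shut). A call has 1 to 5 rows; each row shifts and turns the commanded pose from where the row before left it, along the tool's axes as they then stand; what a row does not reach is not made up. A row lasts 1/8 s, in which the tool goes at most 62.5 mm and 10.7 degrees, less where a joint would pass 70% of its speed; a pose out of reach is approached as far as the arm can. A call with a gripper value outside its range is refused whole. The fingers move at their own pace and stop on an object; "force" is the grip in N (left out, the last holds). Time passes only in rows, so rows that do not move let the fingers close. It gives the time, the measured TCP pose, the force, the opening and the grip force at its end, in the units of the state.
- telemetry.state(): the state, without advancing time (a new reading comes with each control period).
- cams.read_camera(name): name is "side" or "top"; returns the picture (480x640x3 uint8, red, green, blue); there is no depth.
- cams.camera_model(name): a dict with "mtx" (3x3 intrinsics, pixels), "view" (4x4, takes a point from world to camera coordinates). Camera axes: x right, y down, z forward; pixel columns grow to the right and rows downward; lengths in m; the calibration is good to about 2 mm. A picture is of the moment at which its call begins. camera_model takes no time and is no camera call.
- close_job(): hands the job in; it is judged then, once.
The state is a dict: "clock": time; "qpos": joint angles; "joint_velocities": joint speeds; "effort": joint torques, N m; "tcp_pos": TCP position; "eef_rot": TCP orientation; "force": force on the tool from outside, world axes, zero at the start; "wrist_torque": the same for the moment, N m; "opening": finger opening in m; "gripper_force": force on a finger pad.
Only numpy, scipy, OpenCV 4.12 (cv2) and the standard library are available. Lean on these libraries where they do the work, as an engineer would, in place of code of your own. Each camera call takes 0.05 s, during which the arm holds its last target. There are 200 camera calls.

## Working session

There is one attempt and no reset: what is moved stays moved. The work goes in short steps, Python scripts to look and compute and a tool call to move; the robot and the scene stay as the last step left them, time stands still between calls to the robot, and variables do not carry over. Pictures are saved under pics/ and viewed, at most 10 in all, crops included, and the job is handed in when it is done.

Besides the shell and the picture viewer there is one more tool, called after ">>>" by a JSON object that holds its "method" and its "body", one argument or row to a line. arm_command: Moves the arm, as the interface text tells. Its arguments: {"type":"object","properties":{"translation":{"type":"array","items":{"type":"array","items":{"type":"number"}}},"dr":{"type":"array","items":{"type":"array","items":{"type":"number"}}},"gripper":{"type":"array","items":{"type":"number"}},"force":{"type":"number"}},"required":["translation","dr","gripper"]}

```bash
mkdir -p pics; python3 - <<'E'
from rig import telemetry,cams
import cv2
for n in("top","side"):
    cv2.imwrite(f"pics/{n}0.png",cams.read_camera(n)[:,:,::-1]); m=cams.camera_model(n); print(n,m["mtx"].round(1).tolist(),m["view"].round(3).tolist())
s=telemetry.state();print(s["clock"],s["tcp_pos"],s["eef_rot"])
E
```

```text
top [[557.4, 0.0, 316.3], [0.0, 557.4, 239.4], [0.0, 0.0, 1.0]] [[0.046, -0.999, 0.006, -0.083], [-0.974, -0.046, -0.223, 0.556], [0.224, 0.004, -0.975, 1.176], [0.0, 0.0, 0.0, 1.0]]
side [[468.5, 0.0, 315.1], [0.0, 468.5, 235.9], [0.0, 0.0, 1.0]] [[-0.999, -0.054, 0.001, 0.534], [-0.031, 0.556, -0.831, 0.11], [0.044, -0.83, -0.557, 1.143], [0.0, 0.0, 0.0, 1.0]]
0.1 [0.20224719 0.59090148 0.21003204] [[-9.46118733e-01  3.23819655e-01 -4.16733589e-04]
 [ 3.23819922e-01  9.46117993e-01 -1.18347671e-03]
 [ 1.10461267e-05 -1.25465613e-03 -9.99999213e-01]]
```

View pics/top0.png

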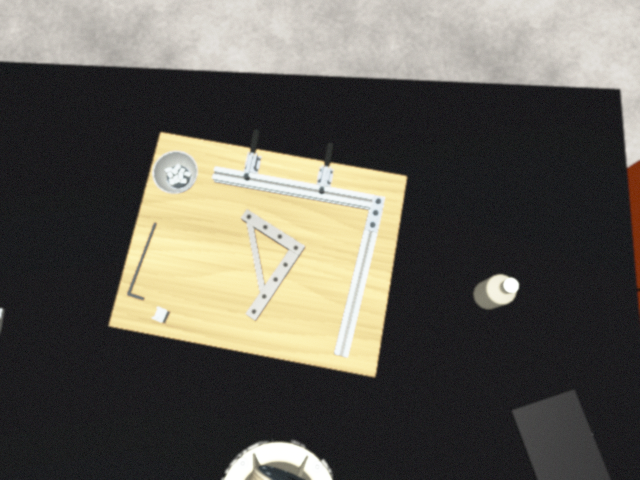

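View pics/side0.png

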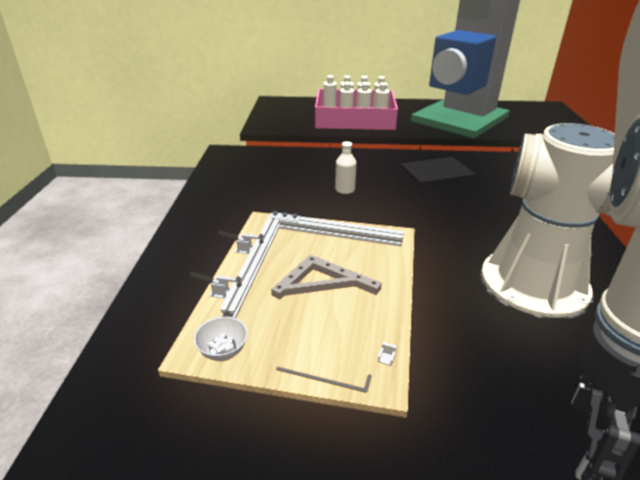

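The top view shows the rail from about (214,175) to (383,200) and the upright running down to (342,355). The square's heel is at (301,245), its short tip at (246,213) and its long tip at (252,317). I'll zoom in to measure these more closely.

```bash
python3 - <<'E'
import cv2
i=cv2.imread("pics/top0.png")[165:365,205:405]
cv2.imwrite("pics/crop0.png",cv2.resize(i,(600,600),interpolation=cv2.INTER_CUBIC))
E
```

```text
(no output)
```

View pics/crop0.png

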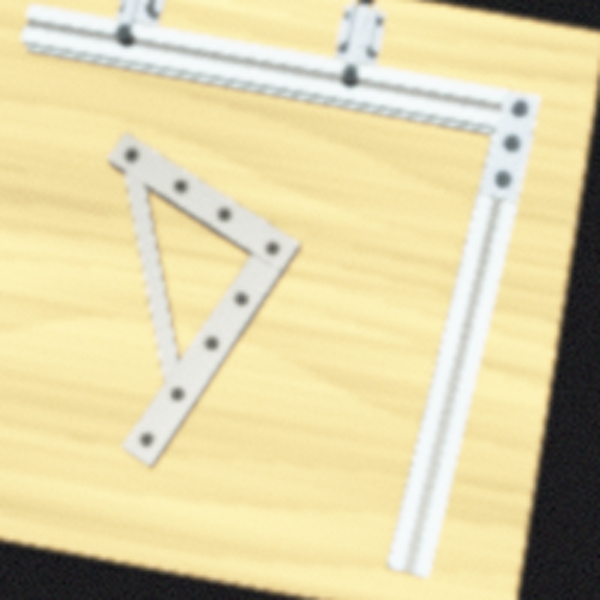

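The crop shows the square's top corners at heel (301,243), short tip (124,134)/(108,158) and long tip (151,467)/(123,446). The upright's end is at (389,568)/(429,577), and the rail corners are at (28,5) and (540,95).

```bash
cat > h.py <<'E'
import numpy as np
from scipy.optimize import least_squares
from rig import telemetry,cams
M=cams.camera_model("top");K,V=np.array(M["mtx"]),np.array(M["view"])
def proj(P):
    c=(V[:3,:3]@np.asarray(P,float).T).T+V[:3,3]; p=(K@c.T).T; return p[:,:2]/p[:,2:]
def place(q,L,z0):
    c,s=np.cos(q[2]),np.sin(q[2]);L=np.asarray(L,float)/1e3
    return np.c_[q[0]+c*L[:,0]-s*L[:,1],q[1]+s*L[:,0]+c*L[:,1],z0+L[:,2]]
def fit(L,px,z0,g):
    r=least_squares(lambda q:(proj(place(q,L,z0))-px).ravel(),g)
    return r.x,r.fun.reshape(-1,2)
C=lambda a:np.array(a)/3.+[205-.33,165-.33]
E
python3 - <<'E'
from h import *
np.set_printoptions(precision=4,suppress=True)
b,r=fit([[525,-100,0],[-75,-100,0],[-75,370,0],[525,370,0],[370,-30,30],[-30,-30,30]],
 np.vstack([[[161,132],[407,176],[377,377],[109,327]],C([[28,5],[540,95]])]),.018,[.6,-.1,1.5]);print("board",b,r)
q,r=fit([[-80,-80,22],[80,-80,22],[80,-54,22],[-80,120,22],[-54,120,22]],C([[301,243],[124,134],[108,158],[151,467],[123,446]]),.018,[.5,0,1.5]);print("sq",q,r)
# upright angle with pivot at board origin
f=lambda a:(proj(place([b[0],b[1],b[2]+a[0]],[[0,340,30],[-30,340,30]],.018))-C([[389,568],[429,577]])).ravel()
s=least_squares(f,[-.1]);print("lean",s.x,s.fun)
h=place(b,[[80,80,0]],.018);print("home",h)
# square in board frame
d=q[:2]-b[:2];c,s=np.cos(b[2]),np.sin(b[2]);print("sq in board mm",1e3*(c*d[0]+s*d[1]),1e3*(-s*d[0]+c*d[1]),q[2]-b[2])
E
```

```text
board [ 0.6456 -0.1758  1.4367] [[-0.631   0.8157]
 [-0.0903 -0.2534]
 [-0.9668 -0.426 ]
 [ 0.3312 -0.2981]
 [ 0.7694  0.1909]
 [ 0.5972  0.14  ]]
sq [0.5204 0.078  1.044 ] [[ 0.0337 -0.1578]
 [ 0.5727 -0.8629]
 [-0.5369  0.3302]
 [ 0.198   0.0502]
 [-0.2628  0.5823]]
lean [-0.0714] [-0.1004 -0.2637  0.1167  0.2894]
home [[ 0.577  -0.0858  0.018 ]]
sq in board mm 234.73626247701176 157.9779561270416 -0.3926273565024574
```

>>> {"method": "arm_command", "body": {
  "translation": [
    [-46.7,-38.2,0],
    [-46.7,-38.2,0],
    [-46.7,-38.2,0],
    [-46.7,-38.2,0],
    [-46.7,-38.2,0]
  ],
  "dr": [
    [0,0,0],
    [0,0,0],
    [0,0,0],
    [0,0,0],
    [0,0,0]
  ],
  "gripper": [0,0,0,0,0],
  "force": 60
}}

```text
clock: 0.72
tcp_pos: [0.3621, 0.3332, 0.2106]
eef_rot: [[-0.946, 0.323, 0.0], [0.323, 0.946, -0.0], [-0.0, -0.0, -1.0]]
force: [1.2, 0.3, -0.0]
opening: 0.0853
gripper_force: 0.0
```

>>> {"method": "arm_command", "body": {
  "translation": [
    [-46.7,-38.2,0],
    [-46.7,-38.2,0],
    [-46.7,-38.2,0],
    [-46.7,-38.2,0],
    [-46.7,-38.2,0]
  ],
  "dr": [
    [0,0,0],
    [0,0,0],
    [0,0,0],
    [0,0,0],
    [0,0,0]
  ],
  "gripper": [0,0,0,0,0]
}}

```text
clock: 1.35
tcp_pos: [0.5212, 0.0768, 0.2106]
eef_rot: [[-0.946, 0.324, -0.0], [0.324, 0.946, 0.0], [0.0, 0.0, -1.0]]
force: [0.7, 0.5, -0.1]
opening: 0.0853
gripper_force: 0.0
```

>>> {"method": "arm_command", "body": {
  "translation": [
    [0,0,0],
    [0,0,0],
    [0,0,0],
    [0,0,0],
    [0,0,0]
  ],
  "dr": [
    [0,0,0.182],
    [0,0,0.182],
    [0,0,0.182],
    [0,0,0.182],
    [0,0,0.182]
  ],
  "gripper": [0,0,0,0,0]
}}

```text
clock: 1.98
tcp_pos: [0.5203, 0.0786, 0.2104]
eef_rot: [[-0.319, 0.948, -0.001], [0.948, 0.319, -0.0], [0.0, -0.001, -1.0]]
force: [-0.2, 0.1, -0.5]
opening: 0.0852
gripper_force: 0.0
```

>>> {"method": "arm_command", "body": {
  "translation": [
    [0,0,0],
    [0,0,0],
    [0,0,0],
    [0,0,0],
    [0,0,0]
  ],
  "dr": [
    [0,0,0.182],
    [0,0,0.182],
    [0,0,0.182],
    [0,0,0.182],
    [0,0,0.182]
  ],
  "gripper": [0,0,0,0,0]
}}

```text
clock: 2.6
tcp_pos: [0.5202, 0.0786, 0.2104]
eef_rot: [[0.552, 0.834, -0.001], [0.834, -0.552, -0.0], [-0.0, -0.001, -1.0]]
force: [-0.1, 0.5, -0.4]
opening: 0.0855
gripper_force: 0.0
```

>>> {"method": "arm_command", "body": {
  "translation": [
    [0,0,0],
    [0,0,0],
    [0,0,0],
    [0,0,0],
    [0,0,0]
  ],
  "dr": [
    [0,0,0.182],
    [0,0,0.182],
    [0,0,0.182],
    [0,0,0.182],
    [0,0,0]
  ],
  "gripper": [0,0,0,0,0]
}}

```text
clock: 3.22
tcp_pos: [0.5203, 0.0786, 0.2104]
eef_rot: [[0.965, 0.262, -0.001], [0.262, -0.965, -0.0], [-0.001, -0.0, -1.0]]
force: [0.6, -0.5, -0.1]
opening: 0.0851
gripper_force: 0.0
```

>>> {"method": "arm_command", "body": {
  "translation": [
    [0,0,40],
    [0,0,40],
    [0,0,40],
    [0,0,10],
    [0,0,0]
  ],
  "dr": [
    [0,0,0],
    [0,0,0],
    [0,0,0],
    [0,0,0.006],
    [0,0,0]
  ],
  "gripper": [0,0,0,0,0]
}}

```text
clock: 3.85
tcp_pos: [0.5205, 0.0787, 0.0808]
eef_rot: [[0.967, 0.257, -0.001], [0.257, -0.967, -0.0], [-0.001, -0.0, -1.0]]
force: [0.3, 0.5, 1.0]
opening: 0.0852
gripper_force: 0.0
```

```bash
python3 - <<'E'
from rig import cams
import cv2
i=cams.read_camera("side")[:,:,::-1]
cv2.imwrite("pics/side1.png",cv2.resize(i[170:350,200:440],(800,600),interpolation=cv2.INTER_CUBIC))
E
```

```text
(no output)
```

View pics/side1.png

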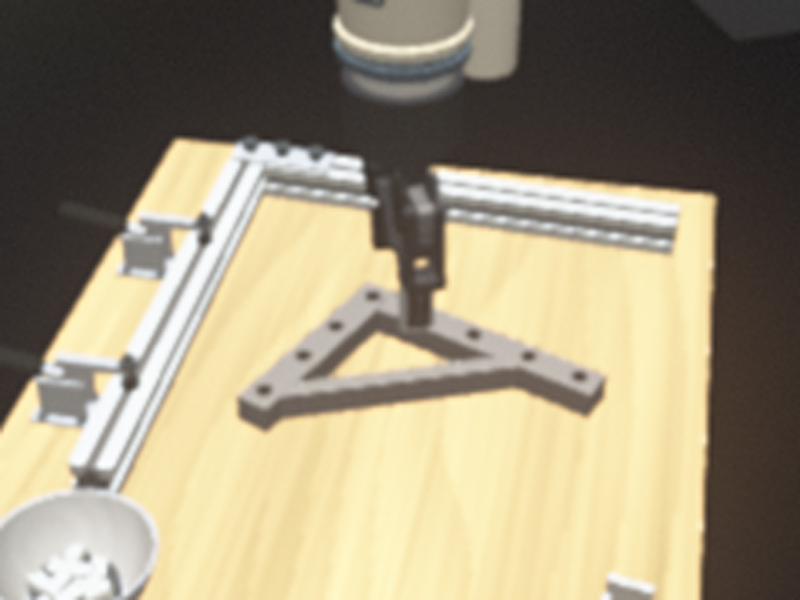

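The side view shows the fingertips at crop (417,320), about 50 px above the bar's middle at (415,375). That is what a tool 40 mm over the bar should look like, so I'll descend and grip.

>>> {"method": "arm_command", "body": {
  "translation": [
    [0,0,25],
    [0,0,20],
    [0,0,10],
    [0,0,3.5],
    [0,0,0]
  ],
  "dr": [
    [0,0,0],
    [0,0,0],
    [0,0,0],
    [0,0,0],
    [0,0,0]
  ],
  "gripper": [0,0,0,0,0]
}}

```text
clock: 4.53
tcp_pos: [0.5211, 0.0788, 0.0228]
eef_rot: [[0.967, 0.255, 0.001], [0.255, -0.967, 0.0], [0.001, 0.0, -1.0]]
force: [0.8, -0.2, -0.5]
opening: 0.0853
gripper_force: 0.0
```

>>> {"method": "arm_command", "body": {
  "translation": [
    [0,0,0],
    [0,0,0],
    [0,0,0],
    [0,0,0],
    [0,0,0]
  ],
  "dr": [
    [0,0,0],
    [0,0,0],
    [0,0,0],
    [0,0,0],
    [0,0,0]
  ],
  "gripper": [255,255,255,255,255]
}}

```text
clock: 5.15
tcp_pos: [0.5205, 0.0787, 0.0222]
eef_rot: [[0.967, 0.255, -0.0], [0.255, -0.967, -0.0], [-0.0, 0.0, -1.0]]
force: [0.5, -0.2, 0.1]
opening: 0.0
gripper_force: 0.0
```

>>> {"method": "arm_command", "body": {
  "translation": [
    [0,0,0],
    [0,0,0],
    [0,0,0],
    [0,0,0],
    [0,0,0]
  ],
  "dr": [
    [0,0,0],
    [0,0,0],
    [0,0,0],
    [0,0,0],
    [0,0,0]
  ],
  "gripper": [255,255,255,255,255]
}}

```text
clock: 5.78
tcp_pos: [0.5205, 0.0787, 0.0222]
eef_rot: [[0.967, 0.255, -0.0], [0.255, -0.967, -0.0], [-0.0, 0.0, -1.0]]
force: [0.2, 0.2, -0.6]
opening: -0.0
gripper_force: 0.0
```

```bash
python3 - <<'E'
from rig import cams
from h import *
import cv2
i=cams.read_camera("side")[:,:,::-1].copy()
t=cams.read_camera("top")[:,:,::-1].copy()
a=cv2.resize(i[200:320,240:400],(800,600),interpolation=cv2.INTER_CUBIC)
cv2.imwrite("pics/side2.png",a)
cv2.imwrite("pics/top2.png",cv2.resize(t[165:365,205:405],(600,600),interpolation=cv2.INTER_CUBIC))
print(proj([[.5204,.078,.04]]))
m=cams.camera_model("side");K2,V2=np.array(m["mtx"]),np.array(m["view"])
for P in([.5204,.078,.04],[.5205,.0787,.0222]):
    c=K2@(V2[:3,:3]@P+V2[:3,3]);u=c[:2]/c[2];print(u,(u-[240,200])*5)
E
```

```text
[[255.79363559 255.82694015]]
[319.35217446 281.09563755] [396.76087232 405.47818777]
[319.24974943 287.23942312] [396.24874716 436.19711561]
```

View pics/side2.png

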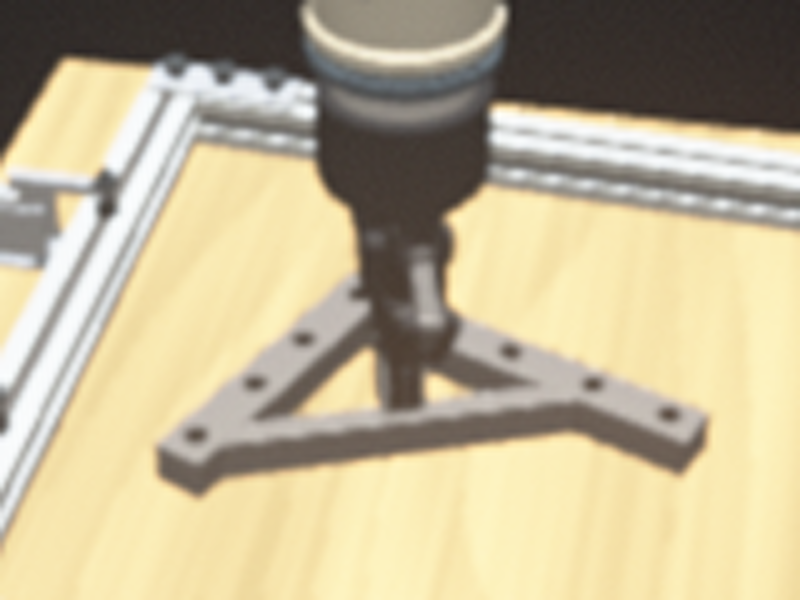

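View pics/top2.png

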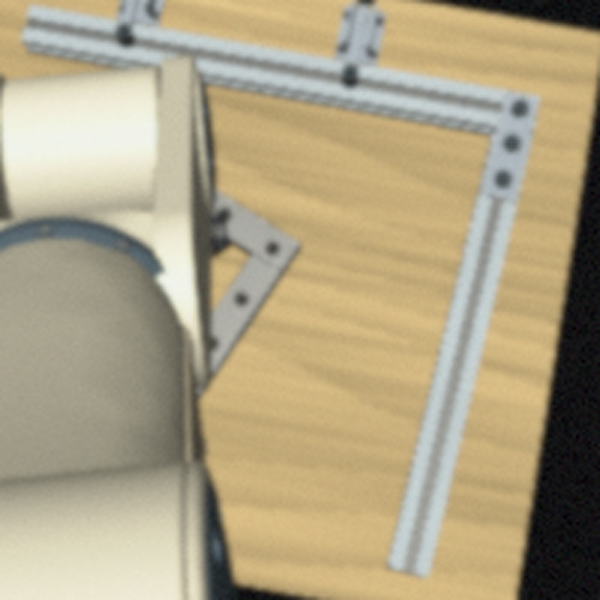

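```bash
python3 - <<'E'
import cv2
from rig import telemetry
g=cv2.cvtColor(cv2.imread("pics/side2.png"),cv2.COLOR_BGR2GRAY)[2::5,2::5]
print("cols",list(range(310,332,2)))
for r in range(68,96): print(200+r,g[r,70:92:2])
s=telemetry.state();print(s["tcp_pos"],s["qpos"],s["opening"])
E
```

```text
cols [310, 312, 314, 316, 318, 320, 322, 324, 326, 328, 330]
268 [ 90  93  94  71  68  66  70  79  80  69 106]
269 [ 89 125 120  72  67  68  68  79  77  69 118]
270 [104 180 170  83  68  69  70  75  71  72 106]
271 [148 223 195  97  69  68  70  71  70  75  96]
272 [200 233 198 110  71  69  71  81  79  85  96]
273 [228 232 195 118  75  76  75  93  95  91  94]
274 [234 230 195 123  79  79  76 113 139 114  95]
275 [235 228 199 124  80  77  73 131 209 173 113]
276 [234 225 201 124  82  75  72 137 233 224 166]
277 [233 225 205 124  86  74  70 137 236 234 212]
278 [232 224 211 129  85  74  72 135 234 235 221]
279 [230 225 219 132  81  75  72 125 225 224 208]
280 [228 226 226 144  83  76  76 123 204 205 195]
281 [218 220 216 152  95  94 100 144 190 192 189]
282 [202 202 196 163 132 141 151 170 185 186 186]
283 [191 193 191 177 164 169 175 165 153 147 150]
284 [184 186 189 168 152 146 149 132 113 107 110]
285 [156 149 153 135 116 107 109 104 100  96  99]
286 [116 107 110 106  99  98  99  99  99 100  98]
287 [100  98  99 100 100  99  99  99  98  99  99]
288 [ 99  99  98  99 100  99  98  98  99  99 110]
289 [ 99 100  98  99  98 101 107 115 122 138 159]
290 [ 99  97 106 112 124 143 156 172 190 205 216]
291 [117 134 157 163 195 217 219 224 226 229 232]
292 [177 208 221 221 232 238 237 235 231 231 233]
293 [225 234 237 234 239 238 238 235 232 231 233]
294 [235 237 237 235 239 237 237 234 232 231 234]
295 [235 237 238 235 239 237 237 235 232 231 233]
[0.52054892 0.07865953 0.02219419] [ 1.47131846e-01  4.63687595e-01  1.98109705e+00 -1.55538346e-05
  6.96783547e-01  1.46012932e+00] -0.00027254191385996747
```

Column 320 shows the fingertips ending at row 281.5, over the bar's top face (rows 280–284). The square hasn't moved either. So the tips actually closed just above the bar, about 18 mm higher than the reported TCP. I'll reopen, go 14 mm lower in small steps while watching the force, and close gradually.

>>> {"method": "arm_command", "body": {
  "translation": [
    [0,0,0],
    [0,0,0],
    [0,0,0],
    [0,0,0],
    [0,0,0]
  ],
  "dr": [
    [0,0,0],
    [0,0,0],
    [0,0,0],
    [0,0,0],
    [0,0,0]
  ],
  "gripper": [90,90,90,90,90]
}}

```text
clock: 6.5
tcp_pos: [0.5205, 0.0787, 0.0222]
eef_rot: [[0.967, 0.255, -0.0], [0.255, -0.967, -0.0], [-0.0, -0.0, -1.0]]
force: [-0.2, -0.0, -0.0]
opening: 0.0553
gripper_force: 0.0
```

>>> {"method": "arm_command", "body": {
  "translation": [
    [0,0,3],
    [0,0,3],
    [0,0,0]
  ],
  "dr": [
    [0,0,0],
    [0,0,0],
    [0,0,0]
  ],
  "gripper": [90,90,90]
}}

```text
clock: 6.88
tcp_pos: [0.5202, 0.0786, 0.0158]
eef_rot: [[0.967, 0.255, -0.001], [0.255, -0.967, -0.0], [-0.001, -0.0, -1.0]]
force: [-0.1, 0.4, 0.2]
opening: 0.0551
gripper_force: 0.0
```

>>> {"method": "arm_command", "body": {
  "translation": [
    [0,0,3],
    [0,0,3],
    [0,0,2],
    [0,0,0]
  ],
  "dr": [
    [0,0,0],
    [0,0,0],
    [0,0,0],
    [0,0,0]
  ],
  "gripper": [90,90,90,90]
}}

```text
clock: 7.38
tcp_pos: [0.5204, 0.0787, 0.008]
eef_rot: [[0.967, 0.255, -0.0], [0.255, -0.967, -0.0], [-0.0, -0.0, -1.0]]
force: [-0.3, -0.0, 0.2]
opening: 0.0553
gripper_force: 0.0
```

>>> {"method": "arm_command", "body": {
  "translation": [
    [0,0,0],
    [0,0,0],
    [0,0,0]
  ],
  "dr": [
    [0,0,0],
    [0,0,0],
    [0,0,0]
  ],
  "gripper": [165,165,165]
}}

```text
clock: 7.75
tcp_pos: [0.5206, 0.0787, 0.0083]
eef_rot: [[0.967, 0.255, 0.0], [0.255, -0.967, 0.0], [0.0, 0.0, -1.0]]
force: [-0.4, -0.2, 0.3]
opening: 0.0302
gripper_force: 0.0
```

>>> {"method": "arm_command", "body": {
  "translation": [
    [0,0,0],
    [0,0,0],
    [0,0,0],
    [0,0,0],
    [0,0,0]
  ],
  "dr": [
    [0,0,0],
    [0,0,0],
    [0,0,0],
    [0,0,0],
    [0,0,0]
  ],
  "gripper": [255,255,255,255,255],
  "force": 70
}}

```text
clock: 8.38
tcp_pos: [0.5207, 0.0787, 0.0085]
eef_rot: [[0.967, 0.255, 0.0], [0.255, -0.967, 0.0], [0.0, 0.0, -1.0]]
force: [-1.5, -1.1, 5.5]
opening: 0.0118
gripper_force: 69.0
```

>>> {"method": "arm_command", "body": {
  "translation": [
    [0,0,-0.5],
    [0,0,0],
    [0,0,0],
    [0,0,0],
    [0,0,0]
  ],
  "dr": [
    [0,0,-0.098],
    [0,0,-0.098],
    [0,0,-0.098],
    [0,0,-0.099],
    [0,0,0]
  ],
  "gripper": [255,255,255,255,255]
}}

```text
clock: 9.0
tcp_pos: [0.5204, 0.0787, 0.0085]
eef_rot: [[0.796, 0.605, -0.0], [0.605, -0.796, -0.0], [-0.0, -0.0, -1.0]]
force: [1.4, -0.2, -1.9]
opening: 0.0117
gripper_force: 68.5
```

>>> {"method": "arm_command", "body": {
  "translation": [
    [-6.5,27.4,0],
    [-6.5,27.4,0],
    [-6.5,27.4,0],
    [-6.5,27.4,0],
    [0,0,0]
  ],
  "dr": [
    [0,0,0],
    [0,0,0],
    [0,0,0],
    [0,0,0],
    [0,0,0]
  ],
  "gripper": [255,255,255,255,255]
}}

```text
clock: 9.62
tcp_pos: [0.567, -0.0258, 0.0085]
eef_rot: [[0.798, 0.603, 0.001], [0.603, -0.798, -0.0], [0.0, 0.001, -1.0]]
force: [0.9, -0.3, 0.3]
opening: 0.0116
gripper_force: 69.3
```

```bash
python3 - <<'E'
from rig import cams,telemetry
from h import *
import cv2
s=telemetry.state();print(s["tcp_pos"],s["force"],s["wrist_torque"],np.arctan2(s["eef_rot"][1][1],s["eef_rot"][0][1]))
i=cams.read_camera("side")[:,:,::-1]
cv2.imwrite("pics/side3.png",cv2.resize(i[190:340,210:410],(800,600),interpolation=cv2.INTER_CUBIC))
E
```

```text
[ 0.56703665 -0.02578852  0.00852546] [ 0.9301577  -0.27603988  0.33030834] [-0.22874243 -0.09623287  0.02445168] -0.9241014013179576
```

View pics/side3.png

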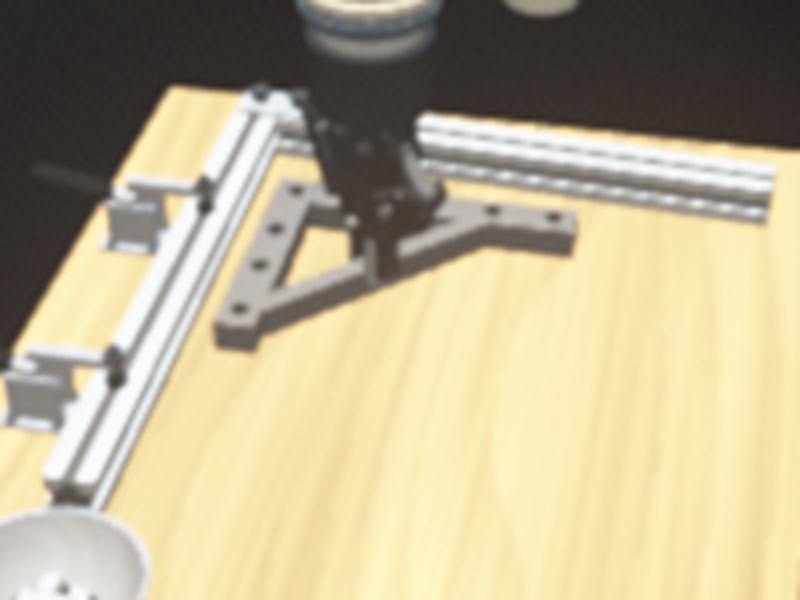

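The square is gripped on its bar and lies flat on the board, clear of the rail and upright, with its short leg nearly parallel to the rail. Next I'll close in on the rail gently.

>>> {"method": "arm_command", "body": {
  "translation": [
    [-2.1,12,0],
    [-2.1,12,0],
    [0,0,0]
  ],
  "dr": [
    [0,0,-0.004],
    [0,0,0],
    [0,0,0]
  ],
  "gripper": [255,255,255]
}}

```text
clock: 10.05
tcp_pos: [0.578, -0.0466, 0.0086]
eef_rot: [[0.794, 0.608, 0.0], [0.608, -0.794, -0.0], [0.0, 0.0, -1.0]]
force: [0.8, 0.2, 0.5]
opening: 0.0115
gripper_force: 69.1
```

>>> {"method": "arm_command", "body": {
  "translation": [
    [0.7,0.7,0],
    [0.7,0.7,0],
    [0,0,0]
  ],
  "dr": [
    [0,0,0],
    [0,0,0],
    [0,0,0]
  ],
  "gripper": [255,255,255]
}}

```text
clock: 10.42
tcp_pos: [0.5793, -0.0459, 0.0085]
eef_rot: [[0.793, 0.609, -0.0], [0.609, -0.793, 0.0], [-0.0, -0.0, -1.0]]
force: [-0.8, -0.0, -3.0]
opening: 0.0121
gripper_force: 68.8
```

>>> {"method": "arm_command", "body": {
  "translation": [
    [0.7,0.7,0],
    [0.7,0.7,0],
    [0,0,0]
  ],
  "dr": [
    [0,0,0],
    [0,0,0],
    [0,0,0]
  ],
  "gripper": [255,255,255]
}}

```text
clock: 10.8
tcp_pos: [0.5815, -0.0464, 0.0087]
eef_rot: [[0.793, 0.609, 0.0], [0.609, -0.793, 0.0], [0.0, 0.0, -1.0]]
force: [-0.4, 0.0, -4.3]
opening: 0.0116
gripper_force: 68.7
```

>>> {"method": "arm_command", "body": {
  "translation": [
    [0.7,0.7,0],
    [0.7,0.7,0],
    [0,0,0]
  ],
  "dr": [
    [0,0,0],
    [0,0,0],
    [0,0,0]
  ],
  "gripper": [255,255,255]
}}

```text
clock: 11.18
tcp_pos: [0.5823, -0.0464, 0.0085]
eef_rot: [[0.793, 0.609, -0.002], [0.609, -0.793, 0.0], [-0.001, -0.002, -1.0]]
force: [-4.2, 2.2, 0.0]
opening: 0.0117
gripper_force: 69.2
```

>>> {"method": "arm_command", "body": {
  "translation": [
    [-4.2,4.2,0],
    [-4.2,4.2,0],
    [-4.2,4.2,0],
    [-4.2,4.2,0],
    [0,0,0]
  ],
  "dr": [
    [0,0,0],
    [0,0,0],
    [0,0,0],
    [0,0,0],
    [0,0,0]
  ],
  "gripper": [255,255,255,255,255]
}}

```text
clock: 11.8
tcp_pos: [0.5791, -0.0705, 0.0085]
eef_rot: [[0.793, 0.609, -0.002], [0.609, -0.793, 0.0], [-0.002, -0.001, -1.0]]
force: [-5.7, -0.3, -0.1]
opening: 0.0118
gripper_force: 69.3
```

>>> {"method": "arm_command", "body": {
  "translation": [
    [-2.8,2.8,0],
    [-2.8,2.8,0],
    [0,0,0]
  ],
  "dr": [
    [0,0,0],
    [0,0,0],
    [0,0,0]
  ],
  "gripper": [255,255,255]
}}

```text
clock: 12.18
tcp_pos: [0.578, -0.0779, 0.0085]
eef_rot: [[0.793, 0.609, -0.002], [0.609, -0.794, 0.001], [-0.001, -0.002, -1.0]]
force: [-5.7, 0.7, -0.0]
opening: 0.0118
gripper_force: 69.3
```

>>> {"method": "arm_command", "body": {
  "translation": [
    [-1.4,1.4,0],
    [-1.4,1.4,0],
    [0,0,0]
  ],
  "dr": [
    [0,0,0],
    [0,0,0],
    [0,0,0]
  ],
  "gripper": [255,255,255]
}}

```text
clock: 12.55
tcp_pos: [0.5775, -0.0816, 0.0085]
eef_rot: [[0.794, 0.609, -0.002], [0.609, -0.794, 0.001], [-0.001, -0.002, -1.0]]
force: [-6.0, 3.6, 0.9]
opening: 0.0118
gripper_force: 69.3
```

>>> {"method": "arm_command", "body": {
  "translation": [
    [-1.4,1.4,0],
    [0,0,0]
  ],
  "dr": [
    [0,0,0],
    [0,0,0]
  ],
  "gripper": [255,255]
}}

```text
clock: 12.8
tcp_pos: [0.5772, -0.0834, 0.0085]
eef_rot: [[0.793, 0.609, -0.002], [0.609, -0.793, 0.001], [-0.001, -0.002, -1.0]]
force: [-5.1, 3.7, 1.1]
opening: 0.0118
gripper_force: 69.4
```

>>> {"method": "arm_command", "body": {
  "translation": [
    [-0.7,0.7,0],
    [-0.7,0.7,0],
    [0,0,0]
  ],
  "dr": [
    [0,0,0],
    [0,0,0],
    [0,0,0]
  ],
  "gripper": [255,255,255]
}}

```text
clock: 13.18
tcp_pos: [0.5768, -0.0844, 0.0085]
eef_rot: [[0.794, 0.608, -0.003], [0.608, -0.794, 0.002], [-0.001, -0.003, -1.0]]
force: [-5.6, 9.8, 2.2]
opening: 0.0117
gripper_force: 69.5
```

>>> {"method": "arm_command", "body": {
  "translation": [
    [0.4,1.4,0],
    [0.4,1.4,0],
    [0,0,0],
    [0,0,0]
  ],
  "dr": [
    [0,0,0],
    [0,0,0],
    [0,0,0],
    [0,0,0]
  ],
  "gripper": [255,255,255,255],
  "force": 100
}}

```text
clock: 13.68
tcp_pos: [0.5767, -0.0844, 0.0086]
eef_rot: [[0.794, 0.608, -0.007], [0.608, -0.794, 0.004], [-0.003, -0.008, -1.0]]
force: [-13.5, 18.8, 11.9]
opening: 0.0109
gripper_force: 99.3
```

```bash
cat > st.py <<'E'
from rig import telemetry
from h import *
s=telemetry.state();b=1.4367;R=np.array([[np.cos(b),np.sin(b)],[-np.sin(b),np.cos(b)]])
print("board pos",1e3*R@(np.array(s["tcp_pos"][:2])-[.6456,-.1758]),"F board",R@s["force"][:2],s["force"][2],"T",s["wrist_torque"],"yaw err",np.arctan2(s["eef_rot"][1][1],s["eef_rot"][0][1])+.9195,s["clock"])
E
python3 st.py
python3 - <<'E'
from rig import cams
import cv2
i=cams.read_camera("side")[:,:,::-1]
cv2.imwrite("pics/side4.png",cv2.resize(i[205:325,245:405],(800,600),interpolation=cv2.INTER_CUBIC))
i=cams.read_camera("top")[:,:,::-1]
cv2.imwrite("pics/top4.png",cv2.resize(i[165:365,255:415],(480,600),interpolation=cv2.INTER_CUBIC))
E
```

```text
board pos [81.37603958 80.46746231] F board [16.79453852 15.90257697] 11.898174665355944 T [ 3.24962976  2.11319032 -0.05817198] yaw err 0.0023947810966878924 13.675
```

View pics/side4.png

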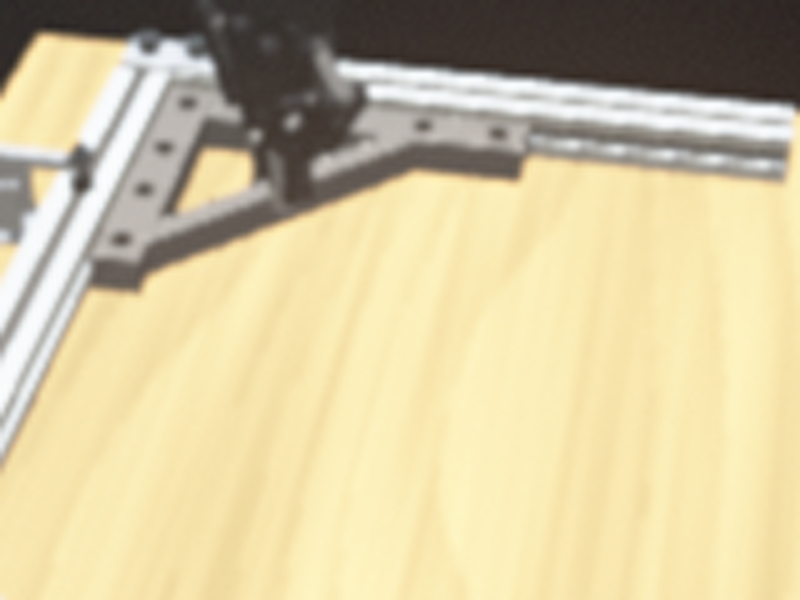

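View pics/top4.png

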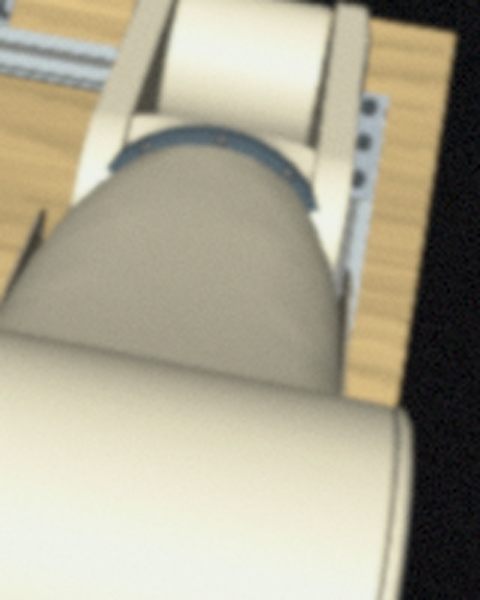

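The side view shows the short leg closed up on the rail and the long leg on the upright with no visible gap, while the top view is blocked by the arm. The tool has leaned 8 mrad under load. I'll take that lean out and probe the yaw to check the short leg is flush.

>>> {"method": "arm_command", "body": {
  "translation": [
    [0,0,0],
    [0,0,0],
    [0,0,0]
  ],
  "dr": [
    [-0.006,0,0.004],
    [0,0,0],
    [0,0,0]
  ],
  "gripper": [255,255,255]
}}

```text
clock: 14.15
tcp_pos: [0.5768, -0.0845, 0.0086]
eef_rot: [[0.796, 0.605, -0.003], [0.605, -0.796, -0.001], [-0.003, -0.002, -1.0]]
force: [-12.5, 18.4, 11.9]
opening: 0.0109
gripper_force: 99.3
```

```bash
python3 st.py
```

```text
board pos [81.27747896 80.34141311] F board [16.60905939 14.81554226] 11.913149485494735 T [3.18267777 2.11581101 0.12118815] yaw err -0.0012269441991397123 14.15
```

>>> {"method": "arm_command", "body": {
  "translation": [
    [0,0,0],
    [0,0,0],
    [0,0,0]
  ],
  "dr": [
    [0,0,0.006],
    [0,0,0],
    [0,0,0]
  ],
  "gripper": [255,255,255]
}}

```text
clock: 14.52
tcp_pos: [0.5768, -0.0845, 0.0086]
eef_rot: [[0.8, 0.601, -0.004], [0.601, -0.8, -0.001], [-0.003, -0.002, -1.0]]
force: [-11.9, 18.5, 12.4]
opening: 0.0107
gripper_force: 99.3
```

```bash
python3 st.py
```

```text
board pos [81.27721647 80.35236465] F board [16.70013875 14.27672577] 12.385628954316058 T [3.22777581 2.16668278 0.16145762] yaw err -0.006976876678043364 14.525
```

>>> {"method": "arm_command", "body": {
  "translation": [
    [0,0.8,-0.4],
    [0,0.6,0],
    [0,0,0],
    [0,0,0],
    [0,0,0]
  ],
  "dr": [
    [0,0,-0.006],
    [0,0,0],
    [0,0,0],
    [0,0,0],
    [0,0,0]
  ],
  "gripper": [255,255,255,255,255]
}}

```text
clock: 15.15
tcp_pos: [0.5768, -0.0846, 0.0086]
eef_rot: [[0.796, 0.605, -0.005], [0.605, -0.796, 0.001], [-0.004, -0.004, -1.0]]
force: [-13.3, 24.3, 11.1]
opening: 0.0105
gripper_force: 99.2
```

```bash
python3 st.py; python3 - <<'E'
from rig import cams
import cv2,numpy as np
i=np.mean([cams.read_camera("side")[:,:,::-1].astype(float) for _ in range(4)],0).astype(np.uint8)
cv2.imwrite("pics/raw5.png",i)
a=cv2.resize(i[205:280,255:355],(800,600),interpolation=cv2.INTER_CUBIC)
cv2.imwrite("pics/side5.png",a)
E
```

```text
board pos [81.19744644 80.39579513] F board [22.35086129 16.45303321] 11.134516602340955 T [4.17738731 2.33795351 0.02836744] yaw err -0.0017306628151221304 15.15
```

View pics/side5.png

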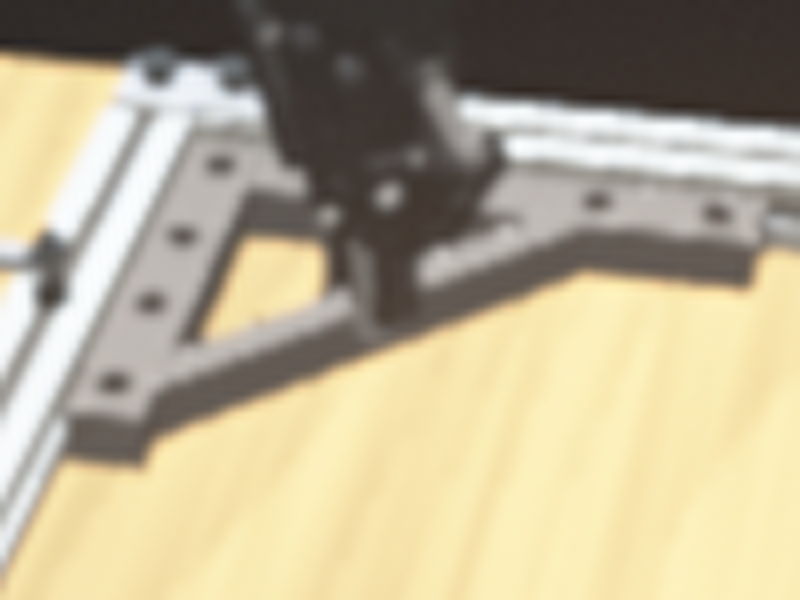

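The zoomed view shows the short leg tight along the rail from (70,410) to (190,130). The long leg is tight along the upright out to (765,200), with no gap on either side. I'll even out the push slightly, let it settle and hand in.

>>> {"method": "arm_command", "body": {
  "translation": [
    [0.4,0.4,0],
    [0,0,0],
    [0,0,0],
    [0,0,0],
    [0,0,0]
  ],
  "dr": [
    [0,0,0],
    [0,0,0],
    [0,0,0],
    [0,0,0],
    [0,0,0]
  ],
  "gripper": [255,255,255,255,255]
}}

```text
clock: 15.98
tcp_pos: [0.5768, -0.0846, 0.0086]
eef_rot: [[0.796, 0.605, -0.006], [0.605, -0.796, 0.001], [-0.004, -0.005, -1.0]]
force: [-16.0, 24.4, 13.6]
opening: 0.0107
gripper_force: 99.4
```

```bash
python3 st.py; python3 -c "
from rig import close_job;print(close_job())"
```

```text
board pos [81.20339326 80.36329249] F board [22.05450165 19.16580955] 13.582637020924036 T [4.26190787 2.64353735 0.03875893] yaw err -0.0017131528755519598 15.975
the job is handed in; nothing more can be done
None
```

I handed the job in at about 16 s: the square is still gripped and pressed into the corner with about 19 N on the rail and 22 N on the upright, both legs look flush in the last side view, and nothing else was touched.

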